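Release a specimen mount from a ratchet clamp

ROBOT

A 6-joint arm with a two-finger parallel gripper is mounted at the origin on the work surface. World frame = base frame: x ahead of the robot, y to its left, z up, the work surface at z = 0. Lengths are in m, angles in rad, forces in N, time in s.
With the tool pointing down it reaches from about 0.35 to 0.975 m from the base axis. Payload 4.9 kg.
Tool frame: the origin (TCP) lies at the very end of the fingers, on their centre line; the grasp point (between the pads) lies 19 mm behind it; z points along the fingers, y is the line along which they close (so a half turn about z gives the same grasp; the last joint's range is limited). The gripper opens to 85 mm and grips with 20 to 120 N. Pads are 22 mm wide; open, the fingers measure 114 mm over their backs; the gripper's body (76 mm by 85 mm) begins 54 mm behind the grasp point. The pads swing forward as they close: fully open they stand 13 mm farther back than shut.
Start: joints at [1.046, 0.053, 1.613, -0, 1.476, -0.119], TCP at [0.247, 0.574, 0.231] pointing down, gripper open.
Joint ranges: [-3.01, 3.01], [-1.01, 2.22], [0.06, 2.58], [-1.02, 4.17], [0.09, 2.62], [-3.14, 3.14]. Speed limits (rad/s): [2.57, 2.57, 3.14, 3.14, 3.14, 3.14].

INTERFACE

Orientations are given as a rotation vector (axis times angle).
In Python, from station import ctrl gives the robot as it stands.
- The arm moves only by the tool jog_arm, never from a script. Its argument "plan" is a list of rows, each a list of 7 numbers: the shift along the tool's x, y, z in units of 0.02 m (1.0 is 0.02 m), then the turn, a rotation vector about the tool's x, y, z in units of 45 degrees (1.0 is 45 degrees), then the opening, from -1 (shut) to 1 (fully open). A call has 1 to 8 rows; each row shifts and turns the commanded pose from where the row before left it, along the tool's axes as they then stand; what a row does not reach is not made up. A row lasts 1/10 s, in which the tool goes at most 50 mm and 8.59 degrees, less where a joint would pass 70% of its speed; a pose out of reach is approached as far as the arm can. A call with a number of a shift or a turn outside -1 to 1 is refused whole. A call with a gripper value outside its range is refused whole. The fingers move at their own pace and stop on an object; "grip_force" is the grip in N (left out, the last holds). Time passes only in rows, so rows that do not move let the fingers close. It gives the time, the measured TCP pose, the force, the opening and the grip force at its end, in the units of the state.
- ctrl.get_obs(): the state, without advancing time (a new reading comes with each control period).
- ctrl.get_image(name): name is "side" or "top" or "wrist"; returns (picture, depth): 384x512x3 uint8, red, green, blue; 384x512 float32, m along the optical axis (not along the pixel's ray), 0 where there is no reading.
- ctrl.camera_info(name): a dict with "camera_matrix" (3x3 intrinsics, pixels), "rvec" (rotation vector, rad) and "tvec" (3), from world to camera coordinates, as OpenCV has them; the wrist camera has in their place "T_tool_cam" (4x4, takes a point from camera to tool coordinates, whose origin is the TCP and whose axes are the flange's). Camera axes: x right, y down, z forward; pixel columns grow to the right and rows downward; lengths in m; the calibration is good to about 2 mm. A picture is of the moment at which its call begins: read the wrist's pose just before it. camera_info takes no time and is no camera call.
- ctrl.finish_job(): hands the job in; it is judged then, once.
The state is a dict: "t": time; "q": joint angles; "dq": joint speeds; "effort": joint torques, N m; "tool_pos": TCP position; "tool_rot": TCP orientation; "contact_force": force on the tool from outside, world axes, zero at the start; "wrist_torque": the same for the moment, N m; "opening": finger opening in m; "grip_force": force on a finger pad.
Only numpy, scipy, OpenCV 4.12 (cv2) and the standard library are available. Lean on these libraries where they do the work, as an engineer would, in place of code of your own. Each camera call takes 0.05 s, during which the arm holds its last target. There are 200 camera calls.

TASK

Press the clamp's red thumb button just far enough to lift the pawl off the ratchet wheel, without forcing it hard against its stop, and hold it there until the jaw has backed off all the way. Then take the orange specimen mount out of the clamp and put it upright in the recess of the white holder, lowering it fully home before you let go. Leave the other things on the table where they are.

Things in the scene. Friction and masses are not known exactly. Their poses are not given: they have to be found in the camera images.
- clamp: Bolted-down ratchet clamp on an aluminium plate 10 mm thick. Origin on the table under the plate, z up, x along the plate, which spans x -95 to 125, y -40 to 40 mm. In order along x: fixed steel jaw (x -85.5 to -70.5), orange specimen, blue moving jaw, brass ratchet wheel, red pawl, red thumb button. Jaws are 24 mm wide in y. More than 18 N on any part of the clamp damages it
- jaw (a joint): position of the blue moving jaw in m along the clamp's x: about 0 clamped (face at x = -39.5 mm, lip reaching 8 mm over the specimen's top, jaw top 53.5 mm above the table), 0.024 fully open. While the pawl is held up a damped spring opens it by itself in about 3 s, and it stays open; let go early, and the pawl catches the next tooth, 5.4 mm of jaw travel on
- wheel_axle (a point): axle (along the clamp's y) of the brass ratchet wheel, 42 mm across, 14 teeth, 32 mm above the table; geared to the jaw
- pawl_pivot (a point): pivot (along the clamp's y) of the red pawl, 48 mm above the table. Its hooked tip lies in the top of the wheel; its tail points to the clamp's +x and carries the thumb button. Pressing the button straight down lifts the tip: about 3 N starts it, the tip leaves the teeth after 5 to 6 mm of button travel (6 to 9 N), and a rigid stop comes at 8 mm
- button_foot (a point): point on the plate's top face (10 mm above the table) straight below the middle of the round red thumb button, 24 mm across, flat top. The button sits on a screw in the pawl's tail and was left high or low: its top is anywhere from 42 to 58 mm above the table and no reading tells where, so feel for it
- clamp_seat (a point): the middle of the specimen's seat between the jaws, on top of the plate (10 mm above the table); clamp x = -55 mm
- specimen: orange resin specimen mount with a polished steel disc on top: upright cylinder 30 mm across, 36 mm tall, about 60 g, standing in the clamp; origin at the centre of its underside. Grip its round sides along the clamp's y direction (jaws are in the way along x); its sides are free there down to the base plate
- holder: fixed white holder block 90 x 90 mm, 18 mm tall, with one round recess in the middle of its top; origin at the centre of its underside
- holder_hole0 (a point): centre of the mouth of the holder's recess, level with the block's top (18 mm above the table); the recess is 34 mm across and 10 mm deep, so a specimen fully home has its underside 8 mm above the table
- mount_a: black resin specimen mount like the orange one (30 mm across, 36 mm tall), a bystander; origin at the centre of its underside
- mount_b: second black resin specimen mount, a bystander, same size; origin at the centre of its underside
- dish: low round glass dish, 90 mm across, 18 mm high, a bystander; origin at the centre of its underside
- jar: amber glass jar, 56 mm across, 75 mm tall, a bystander; origin at the centre of its underside
- driver: screwdriver lying on the table, a bystander; origin at the centre of its underside
- mug: blue mug, 76 mm across, 90 mm tall, a bystander; origin at the centre of its underside
- slide_tray: grey open tray 130 x 90 x 35 mm, a bystander; origin at the centre of its underside
Not all that is in view belongs to the job. Leave any green look-alike of the clamp alone. Leave any purple look-alike of the holder alone.

How it is judged:
On the way, in this order (a step that is already met when the one before it is completed fails the run):
1. the jaw has backed off all the way while the specimen still stands in the clamp (value of joint jaw above 0.0225 m and distance between specimen and clamp_seat below 0.02 m), for 0.2 s.
2. the specimen is fully home in the recess while still in the fingers (horizontal distance between specimen and holder_hole0 below 0.004 m and z of specimen in the frame of holder_hole0 below -0.007 m and angle between specimen's own z axis and vertical below 0.12 rad and contact force between the fingers and specimen above 1 N), for 0.1 s.
At the end, for the whole second after the job is handed in: the specimen rests upright (within 7 degrees) in the holder's recess, within 4 mm of its middle and at least 7 mm below the block's top, released and still; the clamp's jaw is still open (more than 20.5 mm) (horizontal distance between specimen and holder_hole0 below 0.004 m and z of specimen in the frame of holder_hole0 below -0.007 m and angle between specimen's own z axis and vertical below 0.12 rad and value of joint jaw above 0.0205 m and linear speed of specimen below 0.02 m/s); the robot touches nothing.
It fails at once if the clamp is loaded by more than 18 N (contact force between any of the fingers, the arm and clamp above 18 N).
It fails at once if another thing on the table is shifted by more than 30 mm (distance of any of mount_a, mount_b, dish, jar, driver, mug, slide_tray from where it was at the start of the episode above 0.03 m).
It also fails if it takes over 54 s, if anything falls off the work surface, if the arm or the gripper's body presses on something with over 40 N, if the wrist force passes 120 N, or if a joint passes its speed limit or range.

## Working session

There is one attempt and no reset: what is moved stays moved. The work goes in short steps, Python scripts to look and compute and a tool call to move; the robot and the scene stay as the last step left them, time stands still between calls to the robot, and variables do not carry over. Pictures are saved under pics/ and viewed, at most 10 in all, crops included, and the job is handed in when it is done.

Besides the shell and the picture viewer there is one more tool, called by a JSON object that holds its "op" and its "data", one argument or row to a line. jog_arm: Moves the arm, as the interface text tells. Shifts and turns lie within -1 to 1; 1 stands for 0.02 m of shift or 45 degrees of turn. Its arguments: {"type":"object","properties":{"plan":{"type":"array"},"grip_force":{"type":"number"}},"required":["plan"]}

```bash
mkdir -p pics; ls; cat > h.py <<'E'
import numpy as np, cv2
from station import ctrl
def snap(n,tag):
    o=ctrl.get_obs(); im,d=ctrl.get_image(n)
    cv2.imwrite(f'pics/{tag}.png',im[:,:,::-1]); np.savez(f'pics/{tag}.npz',im=im,d=d,p=o['tool_pos'],r=o['tool_rot'])
def T(n,p=None,r=None):
    ci=ctrl.camera_info(n); M=np.eye(4)
    if 'rvec' in ci:
        M[:3,:3]=cv2.Rodrigues(np.array(ci['rvec'],float))[0]; M[:3,3]=np.ravel(ci['tvec']); M=np.linalg.inv(M)
    else:
        M[:3,:3]=cv2.Rodrigues(np.array(r,float))[0]; M[:3,3]=p; M=M@np.array(ci['T_tool_cam'])
    return np.array(ci['camera_matrix']),M
def cloud(n,tag):
    z=np.load(f'pics/{tag}.npz'); K,M=T(n,z['p'],z['r']); d=z['d']
    v,u=np.mgrid[:d.shape[0],:d.shape[1]]
    P=np.stack([(u-K[0,2])/K[0,0]*d,(v-K[1,2])/K[1,1]*d,d],-1)@M[:3,:3].T+M[:3,3]
    P[d==0]=np.nan
    return z['im'],P
E
python3 - <<'E'
from h import *
o=ctrl.get_obs(); print({k:np.round(v,3) for k,v in o.items()})
for n in('top','side'): snap(n,n+'0'); print(T(n)[1].round(3))
print(T('wrist',o['tool_pos'],o['tool_rot'])[1].round(3))
a=[cv2.imread(f'pics/{n}0.png') for n in('top','side')]
E
```

```text
pics
{'t': np.float64(0.0), 'q': array([ 1.046,  0.053,  1.614, -0.   ,  1.476, -0.119]), 'dq': array([-0.   ,  0.   ,  0.001, -0.001,  0.002,  0.002]), 'effort': array([ 0.0000e+00, -3.9367e+01, -3.7018e+01,  0.0000e+00,  7.0000e-03,
        0.0000e+00]), 'tool_pos': array([0.246, 0.574, 0.23 ]), 'tool_rot': array([-6.330e-01, -3.077e+00,  3.000e-03]), 'contact_force': array([0.   , 0.277, 0.408]), 'wrist_torque': array([-0.019,  0.012,  0.002]), 'grip_force': np.float64(0.0), 'opening': np.float64(0.086)}
[[ 0.004 -0.994  0.106  0.406]
 [-1.    -0.005 -0.012 -0.018]
 [ 0.012 -0.106 -0.994  1.279]
 [ 0.     0.     0.     1.   ]]
[[ 0.788 -0.322  0.525 -0.044]
 [-0.616 -0.386  0.687 -0.742]
 [-0.018 -0.865 -0.502  0.619]
 [ 0.     0.     0.     1.   ]]
[[ 0.394  0.886  0.243  0.184]
 [ 0.919 -0.38  -0.106  0.601]
 [-0.002  0.266 -0.964  0.373]
 [ 0.     0.     0.     1.   ]]
```

View pics/top0.png

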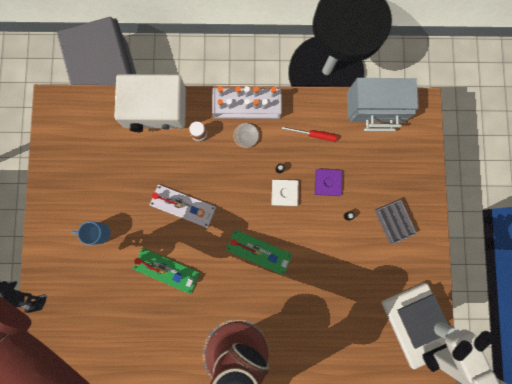

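View pics/side0.png

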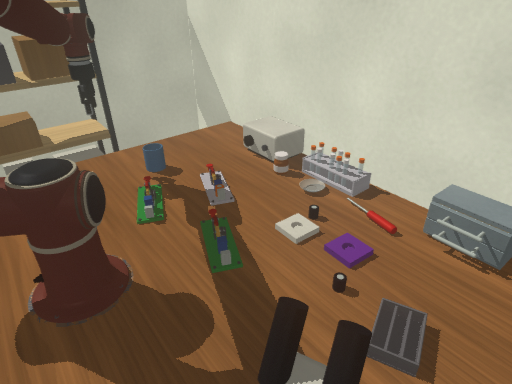

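The top view shows the aluminium (real) clamp at about (183,206), with its red button end at (158,194), and the white holder at (285,193). The green and purple ones are decoys. The side view confirms this, with the clamp at (215,187) and the holder at (297,228).

```bash
python3 - <<'E'
from h import *
for n,tag,cb,hb in(('top','top0',(140,225,175,235),(265,305,172,212)),('side','side0',(190,240,155,215),(270,325,208,246))):
    im,P=cloud(n,tag); hsv=cv2.cvtColor(im,cv2.COLOR_RGB2HSV); H,S,V=[hsv[...,i].astype(int) for i in range(3)]
    def box(b):
        m=np.zeros(H.shape,bool); m[b[2]:b[3],b[0]:b[1]]=1; return m
    def rep(name,m):
        q=P[m]; q=q[~np.isnan(q).any(1)]
        if len(q)<3: print(n,name,len(q)); return
        print(n,name,len(q),'mean',q.mean(0).round(4),'zmed',np.median(q[:,2]).round(4),'zmax',q[:,2].max().round(3))
        if name in('plate','holder'):
            print('   rect',cv2.minAreaRect(q[:,:2].astype(np.float32)*1000))
    c=box(cb)
    rep('red',c&((H<5)|(H>174))&(S>180)&(V>80))
    rep('orange',c&(H>=6)&(H<14)&(S>180)&(V>150))
    rep('blue',c&(H>100)&(H<125)&(S>120))
    rep('brass',c&(H>=18)&(H<32)&(S>80))
    rep('plate',c&(S<70)&(V>110)&(P[...,2]<.02)&(P[...,2]>.003))
    rep('holder',box(hb)&(S<60)&(V>110)&(P[...,2]<.025)&(P[...,2]>.012))
    if n=='top':
        cv2.imwrite('pics/tc.png',cv2.resize(im[170:240,135:310,::-1],None,fx=4.5,fy=4.5,interpolation=cv2.INTER_CUBIC))
E
```

```text
top red 32 mean [0.5324 0.2716 0.0505] zmed 0.0488 zmax 0.064
top orange 0
top blue 33 mean [0.4867 0.1474 0.0533] zmed 0.0533 zmax 0.058
top brass 11 mean [0.5045 0.1989 0.0451] zmed 0.0465 zmax 0.053
top plate 1050 mean [0.5048 0.1966 0.0101] zmed 0.0101 zmax 0.019
   rect ((505.4931335449219, 194.43307495117188), (219.94276428222656, 81.2838363647461), 69.1906967163086)
top holder 575 mean [ 0.5531 -0.1649  0.0181] zmed 0.0182 zmax 0.025
   rect ((552.1762084960938, -165.74485778808594), (88.89665222167969, 89.71126556396484), 89.66741943359375)
side red 52 mean [0.4342 0.1065 0.0506] zmed 0.0496 zmax 0.063
side orange 0
side blue 0
side brass 25 mean [0.5026 0.2034 0.0393] zmed 0.0422 zmax 0.055
side plate 209 mean [0.508  0.2348 0.0106] zmed 0.0106 zmax 0.015
   rect ((501.9221496582031, 192.95379638671875), (221.56405639648438, 80.24584197998047), 69.14527130126953)
side holder 599 mean [ 0.5469 -0.1688  0.0177] zmed 0.018 zmax 0.021
   rect ((549.7578735351562, -166.08895874023438), (92.1103515625, 92.57274627685547), 88.115966796875)
```

View pics/tc.png

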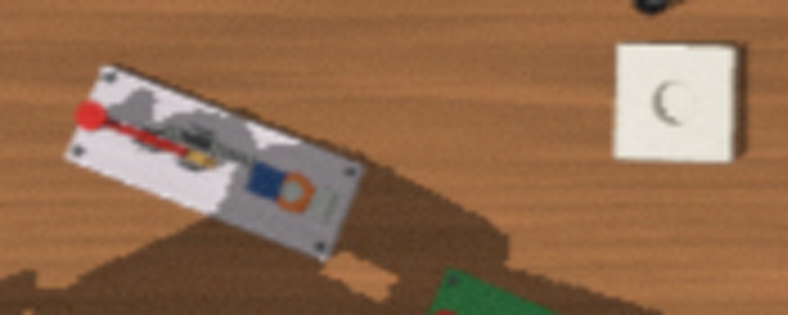

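Both views agree on the clamp: its plate is centred at about (0.504, 0.194) with axis yaw 69.2°, plate height 10 mm and size 220×80 mm. The holder is at about (0.551, -0.166), top 18 mm. I'll turn the tool to clamp yaw and move above the clamp.

{"op": "jog_arm", "data": {
  "plan": [
    [0,0,0,0,0,0.19,-1],
    [0,0,0,0,0,0.19,-1],
    [0,0,0,0,0,0.19,-1],
    [0,0,0,0,0,0.19,-1],
    [0,0,0,0,0,0.19,-1],
    [0,0,0,0,0,0.19,-1],
    [0,0,0,0,0,0.19,-1],
    [0,0,0,0,0,0.19,-1]
  ]
}}

```text
t: 0.9
tool_pos: [0.2465, 0.5739, 0.2305]
tool_rot: [2.26, 2.182, -0.002]
contact_force: [-0.6, 0.0, -0.3]
opening: -0.0002
grip_force: 0.0
```

{"op": "jog_arm", "data": {
  "plan": [
    [0,0,0,0,0,0.19,-1],
    [0,0,0,0,0,0.19,-1],
    [0,0,0,0,0,0.044,-1],
    [-0.68,1,0,0,0,0,-1],
    [-0.68,1,0,0,0,0,-1],
    [-0.68,1,0,0,0,0,-1],
    [-0.68,1,0,0,0,0,-1],
    [-0.68,1,0,0,0,0,-1]
  ]
}}

```text
t: 1.7
tool_pos: [0.3164, 0.4742, 0.2307]
tool_rot: [2.584, 1.786, -0.002]
contact_force: [0.2, 0.7, -0.4]
opening: 0.0003
grip_force: 0.0
```

{"op": "jog_arm", "data": {
  "plan": [
    [-0.68,1,0,0,0,0,-1],
    [-0.68,1,0,0,0,0,-1],
    [-0.68,1,0,0,0,0,-1],
    [-0.68,1,0,0,0,0,-1],
    [-0.68,1,0,0,0,0,-1],
    [-0.68,1,0,0,0,0,-1],
    [-0.68,1,0,0,0,0,-1],
    [-0.68,1,0,0,0,0,-1]
  ]
}}

```text
t: 2.5
tool_pos: [0.4275, 0.3158, 0.2307]
tool_rot: [-2.585, -1.785, 0.001]
contact_force: [0.1, -0.5, 0.3]
opening: 0.0002
grip_force: 0.0
```

{"op": "jog_arm", "data": {
  "plan": [
    [-0.68,1,0,0,0,0,-1],
    [-0.68,1,0,0,0,0,-1],
    [-0.68,1,0,0,0,0,-1],
    [-0.68,1,0,0,0,0,-1],
    [-0.68,1,0,0,0,0,-1],
    [0,0,0,0,0,0,-1],
    [0,0,0,0,0,0,-1]
  ]
}}

```text
t: 3.2
tool_pos: [0.4965, 0.2177, 0.2308]
tool_rot: [-2.585, -1.784, 0.001]
contact_force: [-0.3, 0.8, -0.8]
opening: -0.0
grip_force: 0.0
```

```bash
python3 - <<'E'
from h import *
o=ctrl.get_obs(); print({k:np.round(v,4) for k,v in o.items()})
snap('wrist','w1'); R=cv2.Rodrigues(np.array(o['tool_rot']))[0]; print(R.round(3))
E
```

```text
{'t': np.float64(3.2), 'q': array([ 2.7570e-01, -1.4510e-01,  1.8051e+00,  5.0000e-04,  1.4827e+00,
        6.3840e-01]), 'dq': array([ 0.0237, -0.0044,  0.002 ,  0.0005, -0.    , -0.0027]), 'effort': array([-7.68100e-01, -3.05953e+01, -3.72419e+01, -5.16000e-02,
       -1.58000e-02, -1.06000e-02]), 'tool_pos': array([0.4965, 0.2177, 0.2308]), 'tool_rot': array([-2.5851e+00, -1.7838e+00,  1.4000e-03]), 'contact_force': array([-0.3328,  0.8033, -0.8453]), 'wrist_torque': array([-0.027 , -0.0224, -0.0309]), 'grip_force': np.float64(0.0), 'opening': np.float64(-0.0)}
[[ 0.355  0.935 -0.001]
 [ 0.935 -0.355  0.   ]
 [-0.    -0.001 -1.   ]]
```

View pics/w1.png

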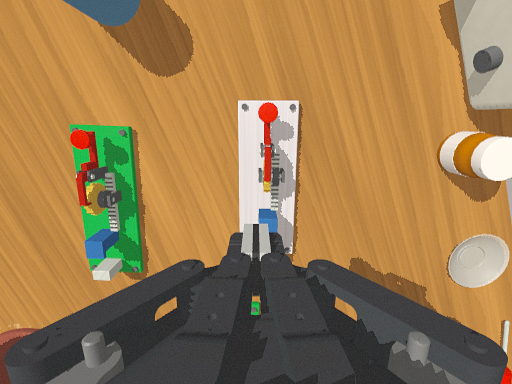

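The wrist view shows the red button at (268,112), the plate running from (240,100) to (298,250) and the pawl along column 268. The fingers hide the specimen.

```bash
python3 - <<'E'
from h import *
im,P=cloud('wrist','w1'); hsv=cv2.cvtColor(im,cv2.COLOR_RGB2HSV); H,S,V=[hsv[...,i].astype(int) for i in range(3)]
b=np.zeros(H.shape,bool); b[90:255,225:310]=1
pl=b&(S<60)&(abs(P[...,2]-.01)<.004)&(V>90)
q=P[pl]; print(len(q),q.mean(0).round(4)); print(cv2.minAreaRect(q[q[:,0]>0][:,:2].astype(np.float32)*1000))
red=b&((H<6)|(H>172))&(S>150)
a=np.deg2rad(69.15); d=np.array([np.cos(a),np.sin(a)]); nrm=np.array([-d[1],d[0]])
for name,m in(('btn',red&(np.mgrid[:384,:512][0]<124)),('pawl',red&(np.mgrid[:384,:512][0]>128))):
    q=P[m]; print(name,len(q),q.mean(0).round(4),np.percentile(q[:,2],[2,25,50,75,98]).round(4))
    v,u=np.nonzero(m); print(u.mean(),v.mean(),u.min(),u.max(),v.min(),v.max())
bt=red&(np.mgrid[:384,:512][0]<124); 
for n,tag,u,v in(('wrist','w1',268,112.5),('top','top0',155.,195.8)):
    z=np.load(f'pics/{tag}.npz');K,M=T(n,z['p'],z['r'])
    r=M[:3,:3]@np.array([(u-K[0,2])/K[0,0],(v-K[1,2])/K[1,1],1])
    for h in(.042,.05,.058): print(n,h,(M[:3,3]+r*(h-M[2,3])/r[2]).round(4))
E
```

```text
5676 [0.5131 0.2166 0.0108]
((504.14019775390625, 195.01246643066406), (217.52879333496094, 79.86835479736328), 69.01692962646484)
btn 309 [nan nan nan] [nan nan nan nan nan]
267.59223300970876 112.5210355987055 258 277 102 123
pawl 308 [nan nan nan] [nan nan nan nan nan]
267.23376623376623 154.66883116883116 264 270 129 180
wrist 0.042 [0.5364 0.2828 0.042 ]
wrist 0.05 [0.536  0.2828 0.05  ]
wrist 0.058 [0.5357 0.2828 0.058 ]
top 0.042 [0.5353 0.2823 0.042 ]
top 0.05 [0.5345 0.2804 0.05  ]
top 0.058 [0.5337 0.2785 0.058 ]
```

{"op": "jog_arm", "data": {
  "plan": [
    [0.75,0.14,1,0,0,0,-1],
    [0.75,0.14,1,0,0,0,-1],
    [0.75,0.14,1,0,0,0,-1],
    [0.75,0.14,1,0,0,0,-1],
    [0.75,0.14,1,0,0,0,-1],
    [0,0,1,0,0,0,-1],
    [0,0,1,0,0,0,-1],
    [0,0,0.8,0,0,0,-1]
  ]
}}

```text
t: 4.05
tool_pos: [0.5351, 0.284, 0.0737]
tool_rot: [-2.583, -1.787, 0.002]
contact_force: [-0.7, -1.8, -0.9]
opening: -0.0001
grip_force: 0.0
```

{"op": "jog_arm", "data": {
  "plan": [
    [0,0,0.2,0,0,0,-1],
    [0,0,0.2,0,0,0,-1],
    [0,0,0.1,0,0,0,-1],
    [0,0,0,0,0,0,-1],
    [0,0,0,0,0,0,-1]
  ]
}}

```text
t: 4.55
tool_pos: [0.537, 0.2832, 0.0663]
tool_rot: [2.585, 1.785, 0.003]
contact_force: [0.4, 1.1, -0.4]
opening: -0.0002
grip_force: 0.0
```

{"op": "jog_arm", "data": {
  "plan": [
    [0,0,0.1,0,0,0,-1],
    [0,0,0.1,0,0,0,-1],
    [0,0,0,0,0,0,-1]
  ]
}}

```text
t: 4.85
tool_pos: [0.5362, 0.2829, 0.061]
tool_rot: [-2.585, -1.785, 0.001]
contact_force: [1.2, -0.5, -0.6]
opening: 0.0
grip_force: 0.0
```

{"op": "jog_arm", "data": {
  "plan": [
    [0,0,0.1,0,0,0,-1],
    [0,0,0,0,0,0,-1]
  ]
}}

```text
t: 5.05
tool_pos: [0.5361, 0.2829, 0.0589]
tool_rot: [-2.585, -1.785, 0.001]
contact_force: [0.0, 0.5, 0.1]
opening: 0.0002
grip_force: 0.0
```

{"op": "jog_arm", "data": {
  "plan": [
    [0,0,0.1,0,0,0,-1],
    [0,0,0,0,0,0,-1]
  ]
}}

```text
t: 5.25
tool_pos: [0.5362, 0.283, 0.057]
tool_rot: [-2.585, -1.786, 0.001]
contact_force: [0.2, -0.4, -0.6]
opening: -0.0001
grip_force: 0.0
```

{"op": "jog_arm", "data": {
  "plan": [
    [0,0,0.1,0,0,0,-1],
    [0,0,0,0,0,0,-1]
  ]
}}

```text
t: 5.45
tool_pos: [0.5362, 0.283, 0.055]
tool_rot: [-2.585, -1.785, 0.001]
contact_force: [0.9, -0.0, -0.4]
opening: 0.0002
grip_force: 0.0
```

{"op": "jog_arm", "data": {
  "plan": [
    [0,0,0.1,0,0,0,-1],
    [0,0,0,0,0,0,-1]
  ]
}}

```text
t: 5.65
tool_pos: [0.5362, 0.2829, 0.053]
tool_rot: [-2.585, -1.785, 0.001]
contact_force: [0.6, 0.0, -0.7]
opening: 0.0003
grip_force: 0.0
```

{"op": "jog_arm", "data": {
  "plan": [
    [0,0,0.1,0,0,0,-1],
    [0,0,0,0,0,0,-1]
  ]
}}

```text
t: 5.85
tool_pos: [0.5362, 0.2829, 0.0509]
tool_rot: [-2.585, -1.785, 0.001]
contact_force: [0.3, -0.4, -0.2]
opening: -0.0001
grip_force: 0.0
```

{"op": "jog_arm", "data": {
  "plan": [
    [0,0,0.1,0,0,0,-1],
    [0,0,0,0,0,0,-1]
  ]
}}

```text
t: 6.05
tool_pos: [0.5362, 0.283, 0.049]
tool_rot: [-2.585, -1.785, 0.001]
contact_force: [-0.8, 0.4, 0.7]
opening: 0.0
grip_force: 0.0
```

{"op": "jog_arm", "data": {
  "plan": [
    [0,0,0.1,0,0,0,-1],
    [0,0,0,0,0,0,-1]
  ]
}}

```text
t: 6.25
tool_pos: [0.5366, 0.2831, 0.0477]
tool_rot: [2.585, 1.786, 0.001]
contact_force: [-1.7, -1.1, 2.5]
opening: 0.0001
grip_force: 0.9
```

{"op": "jog_arm", "data": {
  "plan": [
    [0,0,0.1,0,0,0,-1],
    [0,0,0,0,0,0,-1]
  ]
}}

```text
t: 6.45
tool_pos: [0.5367, 0.2831, 0.0462]
tool_rot: [2.585, 1.785, 0.001]
contact_force: [-2.7, -0.8, 4.8]
opening: 0.0
grip_force: 2.5
```

{"op": "jog_arm", "data": {
  "plan": [
    [0,0,0.08,0,0,0,-1],
    [0,0,0,0,0,0,-1]
  ]
}}

```text
t: 6.65
tool_pos: [0.5367, 0.2831, 0.0448]
tool_rot: [2.584, 1.785, 0.0]
contact_force: [-2.2, -1.3, 5.8]
opening: -0.0003
grip_force: 3.1
```

{"op": "jog_arm", "data": {
  "plan": [
    [0,0,0.06,0,0,0,-1],
    [0,0,0,0,0,0,-1]
  ]
}}

```text
t: 6.85
tool_pos: [0.5367, 0.283, 0.0438]
tool_rot: [2.584, 1.785, -0.0]
contact_force: [-2.8, -2.3, 7.6]
opening: -0.0002
grip_force: 3.7
```

{"op": "jog_arm", "data": {
  "plan": [
    [0,0,0.06,0,0,0,-1],
    [0,0,0,0,0,0,-1]
  ]
}}

```text
t: 7.05
tool_pos: [0.5367, 0.2829, 0.0425]
tool_rot: [2.584, 1.785, -0.0]
contact_force: [-3.0, -2.0, 6.3]
opening: -0.0001
grip_force: 3.5
```

{"op": "jog_arm", "data": {
  "plan": [
    [0,0,0.03,0,0,0,-1],
    [0,0,0,0,0,0,-1],
    [0,0,0,0,0,0,-1]
  ]
}}

```text
t: 7.35
tool_pos: [0.5367, 0.2828, 0.0421]
tool_rot: [2.584, 1.785, -0.001]
contact_force: [-3.2, -2.1, 8.1]
opening: -0.0004
grip_force: 3.8
```

```bash
python3 - <<'E'
from h import *
snap('top','top1'); snap('side','side1')
a=cv2.imread('pics/side0.png')[155:215,185:245]; b=cv2.imread('pics/side1.png')[155:215,185:245]
c=cv2.imread('pics/top0.png')[180:230,145:220]; d=cv2.imread('pics/top1.png')[180:230,145:220]
f=lambda i:cv2.resize(i,(390,290),interpolation=cv2.INTER_CUBIC)
cv2.imwrite('pics/cmp.png',np.vstack([np.hstack([f(a),f(b)]),np.hstack([f(c),f(d)])]))
E
```

```text
(no output)
```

View pics/cmp.png

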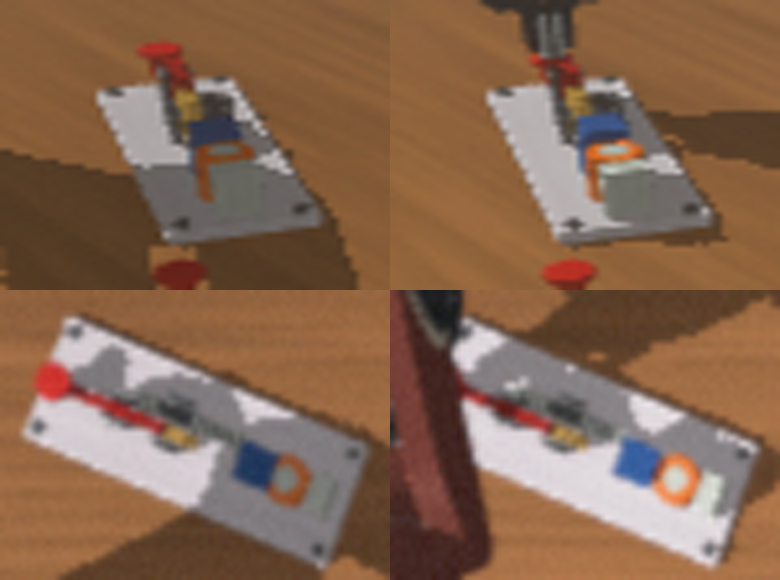

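The comparison shows the jaw already backing off: the specimen's full ring is now visible at (676,478), where the lip covered it before. I'll hold here.

{"op": "jog_arm", "data": {
  "plan": [
    [0,0,0,0,0,0,-1],
    [0,0,0,0,0,0,-1],
    [0,0,0,0,0,0,-1],
    [0,0,0,0,0,0,-1],
    [0,0,0,0,0,0,-1],
    [0,0,0,0,0,0,-1],
    [0,0,0,0,0,0,-1],
    [0,0,0,0,0,0,-1]
  ]
}}

```text
t: 8.25
tool_pos: [0.5367, 0.2828, 0.0421]
tool_rot: [2.584, 1.785, -0.001]
contact_force: [-3.4, -1.6, 9.1]
opening: -0.0001
grip_force: 3.8
```

{"op": "jog_arm", "data": {
  "plan": [
    [0,0,0,0,0,0,-1],
    [0,0,0,0,0,0,-1],
    [0,0,0,0,0,0,-1],
    [0,0,0,0,0,0,-1],
    [0,0,0,0,0,0,-1],
    [0,0,0,0,0,0,-1],
    [0,0,0,0,0,0,-1],
    [0,0,0,0,0,0,-1]
  ]
}}

```text
t: 9.05
tool_pos: [0.5367, 0.2828, 0.0421]
tool_rot: [2.584, 1.785, -0.001]
contact_force: [-2.5, -2.8, 8.5]
opening: -0.0001
grip_force: 3.8
```

{"op": "jog_arm", "data": {
  "plan": [
    [0,0,0,0,0,0,-1],
    [0,0,0,0,0,0,-1],
    [0,0,0,0,0,0,-1],
    [0,0,0,0,0,0,-1],
    [0,0,0,0,0,0,-1],
    [0,0,0,0,0,0,-1],
    [0,0,0,0,0,0,-1],
    [0,0,0,0,0,0,-1]
  ]
}}

```text
t: 9.85
tool_pos: [0.5367, 0.2828, 0.0421]
tool_rot: [2.584, 1.785, -0.001]
contact_force: [-4.3, -2.3, 8.8]
opening: 0.0001
grip_force: 3.8
```

{"op": "jog_arm", "data": {
  "plan": [
    [0,0,0,0,0,0,-1],
    [0,0,0,0,0,0,-1],
    [0,0,0,0,0,0,-1],
    [0,0,0,0,0,0,-1],
    [0,0,0,0,0,0,-1],
    [0,0,0,0,0,0,-1],
    [0,0,0,0,0,0,-1],
    [0,0,0,0,0,0,-1]
  ]
}}

```text
t: 10.65
tool_pos: [0.5367, 0.2828, 0.042]
tool_rot: [2.584, 1.785, -0.001]
contact_force: [-3.4, -2.4, 8.4]
opening: -0.0004
grip_force: 3.8
```

```bash
python3 - <<'E'
from h import *
snap('top','top2'); snap('side','side2'); snap('wrist','w2')
b=cv2.imread('pics/side2.png')[155:215,185:245]; w=cv2.imread('pics/w2.png')
d=cv2.imread('pics/top2.png')[180:230,145:220]
f=lambda i:cv2.resize(i,(390,290),interpolation=cv2.INTER_CUBIC)
cv2.imwrite('pics/cmp2.png',np.hstack([f(b),f(d)]))
a=np.deg2rad(69.1); dd=np.array([np.cos(a),np.sin(a)]); O=np.array([.5041,.1946])-.015*dd
for t in('top0','top1','top2'):
    im,P=cloud('top',t); hsv=cv2.cvtColor(im,cv2.COLOR_RGB2HSV); H,S,V=[hsv[...,i].astype(int) for i in range(3)]
    bx=np.zeros(H.shape,bool); bx[175:235,140:225]=1
    q=P[bx&(H>100)&(H<125)&(S>120)&(P[...,2]>.045)][:,:2]-O; s=q@dd*1000; print(t,len(s),s.mean(),s.min(),s.max())
E
```

```text
top0 33 -35.25824060634899 -45.68496100805013 -25.422415287723133
top1 37 -29.00365800330446 -39.976186067878366 -18.563383972136897
top2 39 -11.421334090085859 -23.204177860892056 -0.6538889185212015
```

View pics/cmp2.png

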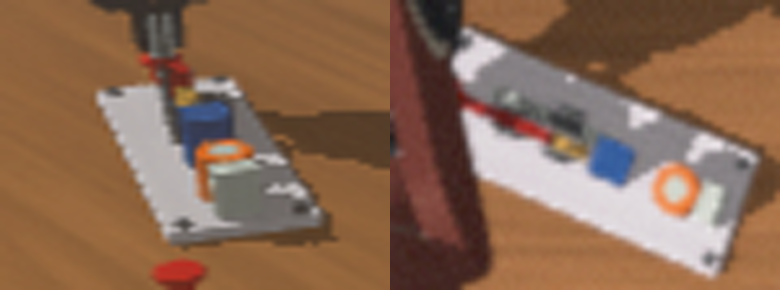

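The jaw has moved 23.8 mm, so it is fully open, and the specimen still stands at (677,190) in the crop. I'll lift off and back up so the wrist camera can see the specimen.

{"op": "jog_arm", "data": {
  "plan": [
    [0,0,-0.5,0,0,0,-1],
    [0,0,-1,0,0,0,-1],
    [0,0,-1,0,0,0,-1],
    [-0.5,0,-1,0,0,0,0],
    [-1,0,-1,0,0,0,1],
    [-1,0,-1,0,0,0,1],
    [-1,0,-1,0,0,0,1],
    [-1,0,0,0,0,0,1]
  ]
}}

```text
t: 11.6
tool_pos: [0.5062, 0.1988, 0.1747]
tool_rot: [2.583, 1.785, 0.01]
contact_force: [0.6, -0.1, 0.6]
opening: 0.0725
grip_force: 0.0
```

{"op": "jog_arm", "data": {
  "plan": [
    [-1,0,0,0,0,0,1],
    [-1,0,0,0,0,0,1],
    [-1,0,0,0,0,0,1],
    [-1,0,0,0,0,0,1],
    [-1,0,0,0,0,0,1],
    [-0.5,0,0,0,0,0,1],
    [0,0,0,0,0,0,1],
    [0,0,0,0,0,0,1]
  ]
}}

```text
t: 12.4
tool_pos: [0.4658, 0.0963, 0.1709]
tool_rot: [-2.585, -1.785, -0.001]
contact_force: [0.6, 0.4, 0.4]
opening: 0.0854
grip_force: 0.0
```

```bash
python3 - <<'E'
from h import *
snap('wrist','w3'); snap('top','top3'); snap('side','side3')
a=np.deg2rad(69.1); dd=np.array([np.cos(a),np.sin(a)]); nn=np.array([-dd[1],dd[0]]);O=np.array([.5041,.1946])-.015*dd
for n,t in(('wrist','w3'),('top','top3'),('side','side3')):
    im,P=cloud(n,t); hsv=cv2.cvtColor(im,cv2.COLOR_RGB2HSV); H,S,V=[hsv[...,i].astype(int) for i in range(3)]
    near=np.hypot(P[...,0]-.4807,P[...,1]-.1286)<.04
    m=near&(H>=5)&(H<18)&(S>170)&(P[...,2]>.042)&(P[...,2]<.05); q=P[m]
    if len(q)<5: print(n,len(q)); continue
    c,r=cv2.minEnclosingCircle(q[:,:2].astype(np.float32)*1000)
    cf=(np.array(c)/1000-O); print(n,len(q),np.round(c,1),round(r,1),'z',np.median(q[:,2]).round(4),'clamp xy',(cf@dd*1000).round(1),(cf@nn*1000).round(1))
    b=near&(H>100)&(H<125)&(S>120)&(P[...,2]>.05); 
im=cv2.imread('pics/w3.png'); o=ctrl.get_obs(); print(o['tool_pos'],o['opening'])
E
```

```text
wrist 255 [479.  129.6] 14.7 z 0.0468 clamp xy -54.7 0.3
top 0
side 18 [477.7 130.4] 14.8 z 0.0463 clamp xy -54.4 1.8
[0.46581209 0.0965848  0.17073837] 0.08530115748404253
```

View pics/w3.png

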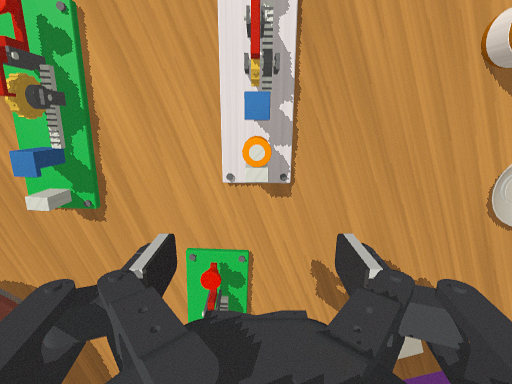

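The wrist view shows the orange ring at (257,152), free of the blue jaw at (257,106). It lies at (0.479, 0.1296) with its top at 46.5 mm, which matches the seat. I'll descend over it.

{"op": "jog_arm", "data": {
  "plan": [
    [0.9,0.01,0,0,0,0,1],
    [0.9,0.01,0.4,0,0,0,1],
    [0,0,1,0,0,0,1],
    [0,0,1,0,0,0,1],
    [0,0,1,0,0,0,1],
    [0,0,1,0,0,0,1],
    [0,0,0,0,0,0,1],
    [0,0,0,0,0,0,1]
  ]
}}

```text
t: 13.35
tool_pos: [0.4787, 0.1299, 0.0827]
tool_rot: [-2.584, -1.786, 0.001]
contact_force: [0.9, 0.5, 0.4]
opening: 0.0855
grip_force: 0.0
```

{"op": "jog_arm", "data": {
  "plan": [
    [0,0,0.8,0,0,0,1],
    [0,0,0.8,0,0,0,1],
    [0,0,0.6,0,0,0,1],
    [0,0,0.4,0,0,0,1],
    [0,0,0.4,0,0,0,1],
    [0,0,0,0,0,0,1],
    [0,0,0,0,0,0,1]
  ]
}}

```text
t: 14.05
tool_pos: [0.479, 0.1296, 0.023]
tool_rot: [2.585, 1.785, 0.0]
contact_force: [0.2, 0.0, 0.1]
opening: 0.0856
grip_force: 0.0
```

Now grip gently; rows without motion let the fingers close.

{"op": "jog_arm", "data": {
  "plan": [
    [0,0,0,0,0,0,0],
    [0,0,0,0,0,0,-0.2],
    [0,0,0,0,0,0,-0.4],
    [0,0,0,0,0,0,-0.6],
    [0,0,0,0,0,0,-1],
    [0,0,0,0,0,0,-1],
    [0,0,0,0,0,0,-1],
    [0,0,0,0,0,0,-1]
  ],
  "grip_force": 25
}}

```text
t: 14.85
tool_pos: [0.479, 0.1295, 0.0231]
tool_rot: [2.585, 1.785, 0.001]
contact_force: [-0.6, -0.2, 4.2]
opening: 0.029
grip_force: 24.9
```

{"op": "jog_arm", "data": {
  "plan": [
    [0,0,-0.3,0,0,0,-1],
    [0,0,-0.5,0,0,0,-1],
    [0,0,-1,0,0,0,-1],
    [0,0,-1,0,0,0,-1],
    [0,0,-1,0,0,0,-1],
    [0,0,-1,0,0,0,-1],
    [0,0,-1,0,0,0,-1],
    [0,0,0,0,0,0,-1]
  ]
}}

```text
t: 15.65
tool_pos: [0.4809, 0.1297, 0.1425]
tool_rot: [2.582, 1.784, 0.009]
contact_force: [0.8, 0.3, -1.2]
opening: 0.0292
grip_force: 25.0
```

Grasped at 29 mm opening with 25 N. Next I carry it to where the wrist camera sees the holder.

{"op": "jog_arm", "data": {
  "plan": [
    [-0.5,0.25,-0.5,0,0,0,-1],
    [-1,0.5,-1,0,0,0,-1],
    [-1,0.5,0,0,0,0,-1],
    [-1,0.5,0,0,0,0,-1],
    [-1,0.5,0,0,0,0,-1],
    [-1,0.5,0,0,0,0,-1],
    [-1,0.5,0,0,0,0,-1],
    [-1,0.5,0,0,0,0,-1]
  ]
}}

```text
t: 16.45
tool_pos: [0.4948, -0.0388, 0.1676]
tool_rot: [-2.584, -1.784, 0.003]
contact_force: [1.0, 0.3, -0.7]
opening: 0.029
grip_force: 25.0
```

{"op": "jog_arm", "data": {
  "plan": [
    [-1,0.5,0,0,0,0,-1],
    [-1,0.5,0,0,0,0,-1],
    [-1,0.5,0,0,0,0,-1],
    [-1,0.5,0,0,0,0,-1],
    [-1,0.5,0,0,0,0,-1],
    [-1,0.5,0,0,0,0,-1],
    [-1,0.5,0,0,0,0,-1],
    [-1,0.5,0,0,0,0,-1]
  ]
}}

```text
t: 17.25
tool_pos: [0.5128, -0.2165, 0.1674]
tool_rot: [-2.583, -1.784, 0.002]
contact_force: [-0.2, 0.8, -0.6]
opening: 0.0286
grip_force: 25.0
```

{"op": "jog_arm", "data": {
  "plan": [
    [-1,0.5,0,0,0,0,-1],
    [-0.5,0.25,0,0,0,0,-1],
    [0,0,0,0,0,0,-1],
    [0,0,0,0,0,0,-1],
    [0,0,0,0,0,0,-1]
  ]
}}

```text
t: 17.75
tool_pos: [0.5171, -0.2478, 0.1684]
tool_rot: [-2.584, -1.786, 0.0]
contact_force: [-0.0, 0.4, -0.7]
opening: 0.0292
grip_force: 25.0
```

```bash
python3 - <<'E'
from h import *
o=ctrl.get_obs(); print(o['tool_pos'],o['tool_rot'],o['opening'],o['grip_force'])
snap('wrist','w4'); snap('side','side4')
for n,t in(('wrist','w4'),('top','top0'),('side','side0')):
    im,P=cloud(n,t); hsv=cv2.cvtColor(im,cv2.COLOR_RGB2HSV); S=hsv[...,1].astype(int)
    near=np.hypot(P[...,0]-.551,P[...,1]+.166)<.07
    q=P[near&(S<70)&(abs(P[...,2]-.018)<.004)]; print(n,len(q),q[:,2].mean().round(4),np.round(cv2.minAreaRect(q[:,:2].astype(np.float32)*1000)[0],1),cv2.minAreaRect(q[:,:2].astype(np.float32)*1000)[1:])
    q=P[np.isfinite(P[...,0])&(P[...,2]<.0135)&(P[...,2]>.004)&(np.hypot(P[...,0]-.551,P[...,1]+.166)<.025)]
    if len(q)>5: c,r=cv2.minEnclosingCircle(q[:,:2].astype(np.float32)*1000); print('  recess floor',len(q),np.round(c,1),round(r,1),np.median(q[:,2]).round(4))
E
```

```text
[ 0.5171354  -0.24776709  0.16843002] [-2.58350528e+00 -1.78604363e+00  1.05251420e-04] 0.029171602189735125 24.976811707019806
wrist 7086 0.0188 [ 551.9 -165.1] ((90.1752700805664, 90.2270736694336), 88.3554916381836)
  recess floor 844 [ 551.9 -165.1] 17.0 0.0088
top 512 0.0181 [ 552.5 -164.4] ((90.17215728759766, 90.1194076538086), 88.24528503417969)
  recess floor 70 [ 549.  -167.3] 20.9 0.0087
side 569 0.018 [ 550.3 -166. ] ((92.14796447753906, 93.51285552978516), 88.3432846069336)
  recess floor 52 [ 556.3 -159.2] 16.0 0.0088
```

View pics/w4.png

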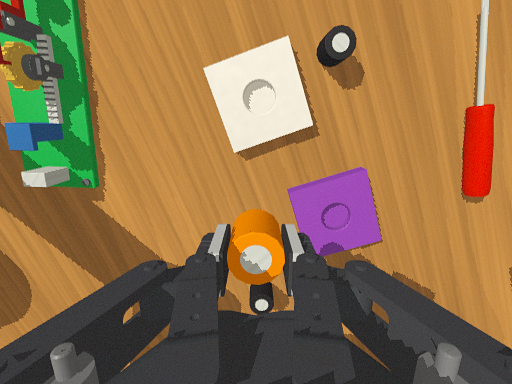

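The wrist view shows the recess at (260,97), with the specimen upright between the pads at (256,240). The recess fits to (0.5519, -0.1651), radius 17.0 mm, with its floor near 8.8 mm. I'll check where the specimen sits in the tool.

```bash
python3 - <<'E'
from h import *
for n,t in(('wrist','w4'),('side','side4')):
    im,P=cloud(n,t); z=np.load(f'pics/{t}.npz'); R=cv2.Rodrigues(z['r'])[0]
    Q=(P-z['p'])@R; hsv=cv2.cvtColor(im,cv2.COLOR_RGB2HSV); H,S=[hsv[...,i].astype(int) for i in(0,1)]
    near=(np.hypot(Q[...,0],Q[...,1])<.03)&(abs(Q[...,2])<.05)
    o=near&(H>=4)&(H<20)&(S>150)
    q=Q[o]; print(n,len(q),'z range',np.percentile(q[:,2],[1,5,50,95,99]).round(4),'x',np.percentile(q[:,0],[1,99]).round(4),'y',np.percentile(q[:,1],[1,99]).round(4))
    if n=='wrist':
        A=np.c_[2*q[:,:2],np.ones(len(q))]; side=q[:,2]>np.percentile(q[:,2],5)+.006; s=q[side]
        A=np.c_[2*s[:,:2],np.ones(len(s))]; c=np.linalg.lstsq(A,(s[:,:2]**2).sum(1),rcond=None)[0]; print('side circle',c[:2].round(4),np.sqrt(c[2]+c[0]**2+c[1]**2).round(4))
        from scipy.optimize import least_squares
        f=lambda c:np.hypot(s[:,0]-c[0]-c[2]*s[:,2],s[:,1]-c[1]-c[3]*s[:,2])-.015
        print('r=15 axis (x0,y0,tiltx,tilty)',least_squares(f,[0,0,0,0]).x.round(4))
        top=q[q[:,2]<np.percentile(q[:,2],5)+.002]; print('top',cv2.minEnclosingCircle(top[:,:2].astype(np.float32)*1000))
E
```

```text
wrist 2749 z range [-0.0248 -0.0244 -0.023   0.0056  0.0105] x [-0.0135  0.0147] y [-0.0147  0.0133]
side circle [-0.0002 -0.0006] 0.0147
r=15 axis (x0,y0,tiltx,tilty) [-0.0006 -0.0006 -0.0021  0.0003]
top ((-1.0790671110153198, 1.020391821861267), 16.761747360229492)
side 153 z range [-0.0241 -0.0234 -0.0081  0.0108  0.012 ] x [-0.0166  0.007 ] y [-0.0157  0.0136]
```

The specimen is centred in the tool to within 1 mm and upright, with its underside 12 mm below the TCP. I'll move over the recess and lower it.

{"op": "jog_arm", "data": {
  "plan": [
    [0.9,0.036,0,0,0,0,-1],
    [0.9,0.036,0,0,0,0,-1],
    [0.9,0.036,0,0,0,0,-1],
    [0.9,0.036,1,0,0,0,-1],
    [0.9,0.036,1,0,0,0,-1],
    [0,0,1,0,0,0,-1],
    [0,0,1,0,0,0,-1],
    [0,0,1,0,0,0,-1]
  ]
}}

```text
t: 18.65
tool_pos: [0.5527, -0.1648, 0.0682]
tool_rot: [2.583, 1.787, 0.0]
contact_force: [0.8, -0.8, -0.0]
opening: 0.0294
grip_force: 25.0
```

{"op": "jog_arm", "data": {
  "plan": [
    [0,0,0.8,0,0,0,-1],
    [0,0,0.4,0,0,0,-1],
    [0,0,0,0,0,0,-1],
    [0,0,0,0,0,0,-1],
    [0,0,0,0,0,0,-1]
  ]
}}

```text
t: 19.15
tool_pos: [0.5536, -0.1662, 0.0461]
tool_rot: [2.583, 1.784, 0.002]
contact_force: [0.7, -0.3, 0.3]
opening: 0.0292
grip_force: 25.0
```

```bash
python3 - <<'E'
from h import *
o=ctrl.get_obs(); print(o['tool_pos'],o['contact_force'])
R=cv2.Rodrigues(np.array(o['tool_rot']))[0]; print('tool err to target xy (tool, mm)',(R.T@(np.array([.5525,-.1648,.032])-o['tool_pos'])*1000).round(2))
E
```

```text
[ 0.55355172 -0.16619876  0.04609019] [ 0.65345102 -0.32304463  0.25533472]
tool err to target xy (tool, mm) [ 0.94 -1.51 14.09]
```

{"op": "jog_arm", "data": {
  "plan": [
    [0.05,-0.07,0.3,0,0,0,-1],
    [0,0,0.25,0,0,0,-1],
    [0,0,0,0,0,0,-1],
    [0,0,0,0,0,0,-1],
    [0,0,0,0,0,0,-1]
  ]
}}

```text
t: 19.65
tool_pos: [0.5517, -0.1644, 0.0338]
tool_rot: [2.585, 1.785, 0.0]
contact_force: [0.8, -0.1, -0.7]
opening: 0.0293
grip_force: 25.0
```

{"op": "jog_arm", "data": {
  "plan": [
    [0,0.03,0.1,0,0,0,-1],
    [0,0,0.1,0,0,0,-1],
    [0,0,0.1,0,0,0,-1],
    [0,0,0,0,0,0,-1],
    [0,0,0,0,0,0,-1]
  ]
}}

```text
t: 20.15
tool_pos: [0.5521, -0.1645, 0.0275]
tool_rot: [-2.585, -1.785, 0.0]
contact_force: [-0.0, 0.2, -1.0]
opening: 0.0292
grip_force: 25.0
```

{"op": "jog_arm", "data": {
  "plan": [
    [0,0,0.1,0,0,0,-1],
    [0,0,0.1,0,0,0,-1],
    [0,0,0,0,0,0,-1],
    [0,0,0,0,0,0,-1]
  ]
}}

```text
t: 20.55
tool_pos: [0.5521, -0.1645, 0.0236]
tool_rot: [-2.585, -1.785, 0.0]
contact_force: [0.2, -0.0, -1.1]
opening: 0.029
grip_force: 25.0
```

It is entering the recess freely, so I'll lower the last few millimetres until I feel the floor.

{"op": "jog_arm", "data": {
  "plan": [
    [0,0,0.1,0,0,0,-1],
    [0,0,0,0,0,0,-1]
  ]
}}

```text
t: 20.75
tool_pos: [0.552, -0.1645, 0.0214]
tool_rot: [-2.585, -1.785, 0.0]
contact_force: [0.5, 0.3, -0.3]
opening: 0.0293
grip_force: 25.0
```

{"op": "jog_arm", "data": {
  "plan": [
    [0,0,0.05,0,0,0,-1],
    [0,0,0,0,0,0,-1]
  ]
}}

```text
t: 20.95
tool_pos: [0.5523, -0.1646, 0.0211]
tool_rot: [-2.585, -1.786, 0.0]
contact_force: [-2.1, 0.5, 2.7]
opening: 0.0291
grip_force: 25.4
```

{"op": "jog_arm", "data": {
  "plan": [
    [0,0,0.04,0,0,0,-1],
    [0,0,0,0,0,0,-1],
    [0,0,0,0,0,0,-1]
  ]
}}

```text
t: 21.25
tool_pos: [0.5523, -0.1646, 0.0211]
tool_rot: [-2.585, -1.785, 0.0]
contact_force: [-3.1, 0.4, 8.0]
opening: 0.029
grip_force: 25.9
```

```bash
python3 - <<'E'
from h import *
for n in('wrist','side'):
    snap(n,n+'5'); im,P=cloud(n,n+'5'); hsv=cv2.cvtColor(im,cv2.COLOR_RGB2HSV); H,S=[hsv[...,i].astype(int) for i in(0,1)]
    q=P[(np.hypot(P[...,0]-.552,P[...,1]+.165)<.03)&(H>=4)&(H<20)&(S>150)&(P[...,2]<.07)]
    print(n,len(q),np.percentile(q[:,2],[1,50,90,99]).round(4), q.mean(0).round(4))
E
```

```text
wrist 2675 [0.0127 0.0442 0.0452 0.0459] [ 0.5536 -0.1595  0.0388]
side 90 [0.0168 0.0349 0.0444 0.0477] [ 0.5468 -0.173   0.0338]
```

It is home: top at about 44 mm and the floor felt with 8 N. I'll relieve the press slightly and release.

{"op": "jog_arm", "data": {
  "plan": [
    [0,0,-0.03,0,0,0,-1],
    [0,0,0,0,0,0,-1],
    [0,0,0,0,0,0,-0.2],
    [0,0,0,0,0,0,0],
    [0,0,0,0,0,0,0.2],
    [0,0,0,0,0,0,0.2],
    [0,0,0,0,0,0,0.2]
  ]
}}

```text
t: 22.05
tool_pos: [0.5521, -0.1645, 0.0203]
tool_rot: [-2.585, -1.785, 0.0]
contact_force: [0.5, 0.4, 0.2]
opening: 0.0511
grip_force: 0.0
```

{"op": "jog_arm", "data": {
  "plan": [
    [0,0,-0.3,0,0,0,0.2],
    [0,0,-0.5,0,0,0,0.2],
    [0,0,-1,0,0,0,0.2],
    [0,0,-1,0,0,0,0.2],
    [0,0,-1,0,0,0,0.2],
    [0,0,-1,0,0,0,0.2],
    [-1,0,-1,0,0,0,0.2],
    [-1,0,-1,0,0,0,0.2]
  ]
}}

```text
t: 22.85
tool_pos: [0.5382, -0.2021, 0.1586]
tool_rot: [2.582, 1.786, 0.001]
contact_force: [-0.3, 0.3, -0.4]
opening: 0.0512
grip_force: 0.0
```

{"op": "jog_arm", "data": {
  "plan": [
    [-1,0,0,0,0,0,0.2],
    [-1,0,0,0,0,0,0.2],
    [0,0,0,0,0,0,0.2],
    [0,0,0,0,0,0,0.2],
    [0,0,0,0,0,0,0.2]
  ]
}}

```text
t: 23.35
tool_pos: [0.5241, -0.2387, 0.1568]
tool_rot: [-2.584, -1.786, -0.001]
contact_force: [0.5, 0.6, -0.9]
opening: 0.0511
grip_force: 0.0
```

```bash
python3 - <<'E'
from h import *
snap('wrist','w6'); snap('top','top6')
im,P=cloud('wrist','w6'); hsv=cv2.cvtColor(im,cv2.COLOR_RGB2HSV); H,S=[hsv[...,i].astype(int) for i in(0,1)]
m=(np.hypot(P[...,0]-.552,P[...,1]+.165)<.03)&(H>=4)&(H<20)&(S>150)&(P[...,2]>.041)
q=P[m]; print(len(q),np.percentile(q[:,2],[1,50,99]).round(4),cv2.minEnclosingCircle(q[:,:2].astype(np.float32)*1000))
w=(np.hypot(P[...,0]-.552,P[...,1]+.165)<.07)&(S<70)&(abs(P[...,2]-.018)<.004); print(cv2.minAreaRect(P[w][:,:2].astype(np.float32)*1000))
im,P=cloud('top','top6'); hsv=cv2.cvtColor(im,cv2.COLOR_RGB2HSV); H,S=[hsv[...,i].astype(int) for i in(0,1)]
a=np.deg2rad(69.1); dd=np.array([np.cos(a),np.sin(a)]); O=np.array([.5041,.1946])-.015*dd
bx=np.zeros(H.shape,bool); bx[175:235,140:225]=1
s=(P[bx&(H>100)&(H<125)&(S>120)&(P[...,2]>.045)][:,:2]-O)@dd*1000; print('jaw',len(s),s.mean())
E
```

```text
559 [0.0433 0.0447 0.0465] ((551.7363891601562, -164.56715393066406), 14.592461585998535)
((551.75830078125, -165.1185302734375), (90.2672348022461, 90.05919647216797), 88.56723022460938)
jaw 40 -11.166701041129182
```

View pics/w6.png

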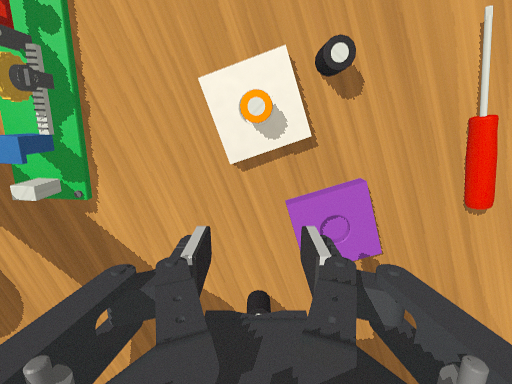

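The specimen stands upright in the recess at (256,106), 0.6 mm off centre with its top at 44 mm. The jaw is still open, and the gripper is clear.

```bash
python3 -c "
from station import ctrl
print(ctrl.finish_job())"
```

```text
the job is handed in; nothing more can be done
None
```

The job is handed in at about 23 s: the jaw opened fully at about 9 N on the button, and the specimen is released upright and fully home in the white holder, about 0.6 mm off centre by the wrist camera; the hand-in returned no verdict.

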